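# Send the school bus down its launcher

### The job

Two toy launchers stand on the shelf, each with a toy vehicle waiting behind its gate. Squeeze the trigger of the launcher that holds the school bus fully against its upright grip and keep it squeezed until the bus has rolled down to the end stop, then let the trigger spring back. Do not touch the bus, and leave the tow truck waiting on the other launcher.

Things in the scene. Friction and masses are not known exactly. Their poses are not given: they have to be found in the camera images.
- launcher_a_grip (a point): Squeeze point on the fixed grey launcher (435 x 100 mm) that holds the bus; 100 mm above the shelf, z up, +x down its lane. Upright grip 20 x 26 mm, top at 125 mm; black trigger 12 x 24 mm, top at 112 mm, on its -x side. Squeezed, the pair is 34 mm thick along x, centred here; at rest the trigger stands 13 mm further out. The lane begins 80 mm to +x, 85 mm high; -x side free. Pinch along x.
- launcher_a_trigger (a joint): Sprung trigger of the bus's launcher, hinged at its foot 34 mm above the shelf. 0 = out, leaning 0.2 rad away from the grip; 0.2 = fully squeezed, upright. At the squeeze point it needs 4 N to start, 8 N at the end: grip with 15 to 30 N. It sinks the gate in the lane, which is clear from about 0.15 and rises again on release. The other launcher is identical.
- bus: Plastic school bus, a long box with rows of windows and a short bonnet, 100 x 40 x 46 mm, on free wheels. Origin midway under it at the wheels' foot, x to its nose, pitched down 11 degrees by the lane. It waits with its nose at the gate, its origin 140 mm to +x of the squeeze point, and comes to rest at the end stop at about 325 mm, within a second or so of the gate's opening.
- tow_truck: Plastic tow truck with a cab and a slanting crane boom at the back, 90 x 38 x 56 mm, waiting behind the gate of the other launcher, which must not be squeezed. Origin midway under it at the wheels' foot, x to its nose.
There are look-alikes about, which are no part of the job. There is more than one size of the bus; the one meant has the size given above.

How it is judged:
By the outcome, as a careful person would: the job done as asked, in the order asked, and still so for the second after the job is handed in, with the robot touching nothing.
It also fails if it takes over 29 s, if anything falls off the work surface, if the arm or the gripper's body presses on something with over 40 N, if the wrist force passes 120 N, or if a joint passes its speed limit or range.

### The arm

A 6-joint arm with a two-finger parallel gripper is mounted at the origin on the work surface. World frame = base frame: x ahead of the robot, y to its left, z up, the work surface at z = 0. Lengths are in m, angles in rad, forces in N, time in s.
With the tool pointing down it reaches from about 0.375 to 0.975 m from the base axis. Payload 3.8 kg.
Tool frame: the origin (TCP) lies at the very end of the fingers, on their centre line; the grasp point (between the pads) lies env.grip_depth behind it (env.grip_depth is the distance from the TCP to the grasp point, in m); z points along the fingers, y is the direction in which the jaws open and shut (so a half turn about z gives the same grasp; the last joint's range is limited). The gripper opens to 88 mm and grips with 3 to 60 N. Pads are 18 mm wide; open, the fingers measure 123 mm over their backs; the gripper's body (75 mm by 187 mm) begins 45 mm behind the grasp point.
Start: joints at [-1.262, 0.264, 1.604, -0, 1.274, -0.037], TCP at [0.229, -0.635, 0.239] pointing down, gripper open.
Joint ranges: [-2.63, 2.63], [-0.94, 2.18], [0.31, 2.57], [-1.31, 4.45], [0, 2.66], [-2.55, 2.55]. Speed limits (rad/s): [2.57, 2.57, 3.14, 3.14, 3.14, 3.14].

### API

Orientations are given as a rotation vector (axis times angle).
In Python, from workcell import monitor, vision, env gives the robot as it stands.
- The arm moves only by the tool move_arm, never from a script. Its arguments are lists of equal length, an entry for each row: "gripper": the opening, from 0 (shut) to 1 (fully open); "linear": the shift along the tool's x, y, z in m, a list of three; "yaw": the turn about the tool's z in rad. A call has 1 to 5 rows; each row shifts and turns the commanded pose from where the row before left it, along the tool's axes as they then stand; what a row does not reach is not made up. A row lasts 1/12 s, in which the tool goes at most 41.7 mm and 7.16 degrees, less where a joint would pass 70% of its speed; a pose out of reach is approached as far as the arm can. A call with a gripper value outside its range is refused whole. The fingers move at their own pace and stop on an object; "grip_force" is the grip in N (left out, the last holds). Time passes only in rows, so rows that do not move let the fingers close. It gives the time, the measured TCP pose, the force and the opening at its end, in the units of the state.
- monitor.read_state(): the state, without advancing time (a new reading comes with each control period).
- vision.get_image(name): name is "scene" or "top" or "wrist"; returns a dict with "color" (400x640x3 uint8, blue, green, red), "depth" (400x640 float32, m along the optical axis (not along the pixel's ray), 0 where there is no reading), "intrinsics" (3x3 intrinsics, pixels), "k1" (the pictures are not rectified: a ray, as slopes to the right and down, at radius r is drawn at 1 + k1 r^2 times it, then the intrinsics apply), "rvec" (rotation vector, rad) and "tvec" (3), from world to camera coordinates, as OpenCV has them; the wrist camera has in their place "mount" (4x4, takes a point from camera to tool coordinates, whose origin is the TCP and whose axes are the flange's). Camera axes: x right, y down, z forward; pixel columns grow to the right and rows downward; lengths in m; the calibration is good to about 2 mm. A picture is of the moment at which its call begins: read the wrist's pose just before it.
- env.hand_in(): hands the job in, once; it reports no verdict.
The state is a dict: "clock": time; "joint_positions": joint angles; "qd": joint speeds; "joint_efforts": joint torques, N m; "ee_pos": TCP position; "tool_rot": TCP orientation; "contact_force": force on the tool from outside, world axes, zero at the start; "ft_torque": the same for the moment, N m; "gripper_width": finger opening in m.
Only numpy, scipy, OpenCV 4.12 (cv2) and the standard library are available. Lean on these libraries where they do the work, as an engineer would, in place of code of your own. Each camera call takes 0.05 s, during which the arm holds its last target.

## Working session

There is one attempt and no reset: what is moved stays moved. The work goes in short steps, Python scripts to look and compute and a tool call to move; the robot and the scene stay as the last step left them, time stands still between calls to the robot, and variables do not carry over. Pictures are saved under pics/ and viewed, and the job is handed in when it is done.

Besides the shell and the picture viewer there is one more tool, called after "Emit:" as a command line: name --pt "numbers of a row" for each row, then --argument value for the rest. move_arm: Moves the arm, as the interface text tells. Its arguments: {"type":"object","properties":{"gripper":{"type":"array","items":{"type":"number"}},"linear":{"type":"array","items":{"type":"array","items":{"type":"number"}}},"yaw":{"type":"array","items":{"type":"number"}},"grip_force":{"type":"number"}},"required":["gripper","linear","yaw"]}

```bash
mkdir -p pics; python3 - <<'E'
from workcell import monitor, vision, env
import cv2,pickle
s=monitor.read_state();print(s['clock'],s['ee_pos'],s['tool_rot'],s['gripper_width'],env.grip_depth)
for n in("scene","top"):
    d=vision.get_image(n);pickle.dump(d,open(n+'.pkl','wb'));cv2.imwrite(f'pics/{n}1.png',d['color'])
print(monitor.read_state()['clock'])
E
```

```text
0.0 [ 0.22858839 -0.63440542  0.23742962] [-3.09268139e+00 -5.40073835e-01  4.47882997e-04] 0.088631753469406 0.0187
0.1
```

View pics/scene1.png

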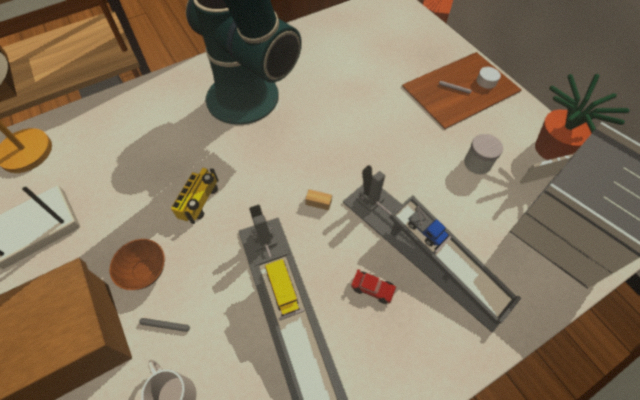

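View pics/top1.png

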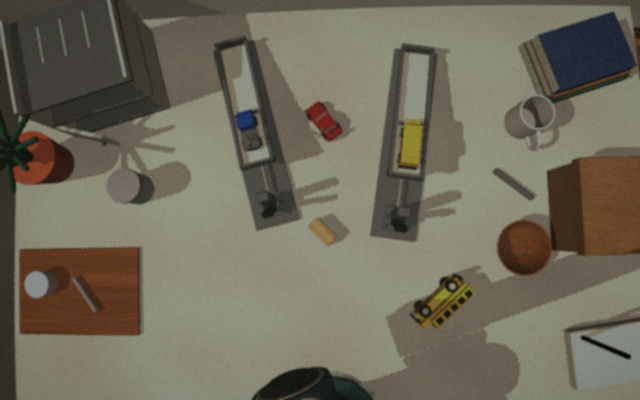

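The scene shows two launchers. In the top view, one has a yellow bus at (411,145) and its grip at (400,215). The other has a blue and grey tow truck at (248,130) and its grip at (268,203). A loose yellow bus lies on its side at (442,300), off any launcher, so it is a look-alike. Next I'll enlarge the crop and measure.

```bash
cat > h.py <<'E'
import numpy as np,cv2,pickle
def cloud(d):
    K=d['intrinsics'];k1=float(d['k1']);Z=d['depth']
    h,w=Z.shape;u,v=np.meshgrid(np.arange(w),np.arange(h))
    p=cv2.undistortPoints(np.stack([u,v],-1).reshape(-1,1,2).astype(np.float64),np.array(K),np.array([k1,0,0,0.])).reshape(h,w,2)
    P=np.dstack([p[...,0]*Z,p[...,1]*Z,Z])
    R=cv2.Rodrigues(np.array(d['rvec'],float))[0]
    W=(P.reshape(-1,3)-np.array(d['tvec']).ravel())@R
    W=W.reshape(h,w,3);W[Z==0]=np.nan
    return W
def proj(d,X):
    return cv2.projectPoints(np.array(X,float).reshape(-1,1,3),np.array(d['rvec'],float),np.array(d['tvec'],float),np.array(d['intrinsics']),np.array([d['k1'],0,0,0.],float))[0].reshape(-1,2)
E
python3 - <<'E'
from h import *
T=pickle.load(open('top.pkl','rb'));S=pickle.load(open('scene.pkl','rb'))
for n,d,pts in(('top',T,[(411,145),(400,215),(395,235),(418,50),(100,350)]),('scene',S,[(282,285),(258,215),(255,235),(264,243)])):
    W=cloud(d)
    for u,v in pts: print(n,u,v,W[v,u].round(3))
W=cloud(T)
print(np.round(W[200:232:2,386:418:3,2]*1000))
a=T['color'][40:245,365:445];b=S['color'][190:330,210:340]
a=cv2.resize(a,None,fx=2.9,fy=2.9,interpolation=cv2.INTER_CUBIC);b=cv2.resize(b,None,fx=4.1,fy=4.1,interpolation=cv2.INTER_CUBIC)
H=max(a.shape[0],b.shape[0]);c=np.zeros((H,a.shape[1]+b.shape[1],3),np.uint8);c[:a.shape[0],:a.shape[1]]=a;c[:b.shape[0],a.shape[1]:]=b
cv2.imwrite('pics/crop1.png',c);print(c.shape)
E
```

```text
top 411 145 [ 0.591 -0.176  0.112]
top 400 215 [ 0.452 -0.147  0.122]
top 395 235 [ 0.413 -0.152  0.008]
top 418 50 [ 0.823 -0.217  0.034]
top 100 350 [0.164 0.528 0.   ]
scene 282 285 [ 0.604 -0.176  0.113]
scene 258 215 [ 0.434 -0.146  0.096]
scene 255 235 [ 0.448 -0.168  0.044]
scene 264 243 [ 0.469 -0.158  0.031]
[[ nan  10.   8.   7.  23.   7.   8.   5.   8.  10.   8.]
 [  9.   6.  11.   7.  26.   9.   8.   7.   8.   5.   7.]
 [  7.   8.   7.  10.  26.   9.   8.   6.   8.   8.   8.]
 [ 20.  19.  21.   5. 117. 123. 124.   8.   8.   8.   9.]
 [ 20.  20.  21.  81. 123. 124. 126. 125. 125.  10.  10.]
 [ 21.  23.  40.  86. 125. 124. 127. 127. 125.   8.   7.]
 [ 22.  43.  44.  90. 125. 126. 124. 127. 123.   7.   6.]
 [ 19.  44.  48.  92. 123. 125. 125. 127. 124.   8.  10.]
 [ 23.  47.  44.  77.  96. 108. 120. 126.   6.   9.   8.]
 [ 18.  42.  19.  23.  26.  44.  34.  44.   6.   9.   8.]
 [ 35.  43.  46.  60.  51.  48.  39.  46.   9.   6.   6.]
 [ 25.  43.  56.  78.  75.  73.  40.  42.   8.   7.  12.]
 [ 36.  47.  56. 100. 106.  96.  94.  36.   7.   9.   5.]
 [ 20.  19.  22. 107. 120. 119. 119.   8.   8.   8.   7.]
 [ 18.  19.  18. 111. 119. 115. 119. 120.   9.   9.   9.]
 [  8.  10.   6. 103. 118. 115. 121. 119.   4.   8.   4.]]
(594, 765, 3)
```

View pics/crop1.png

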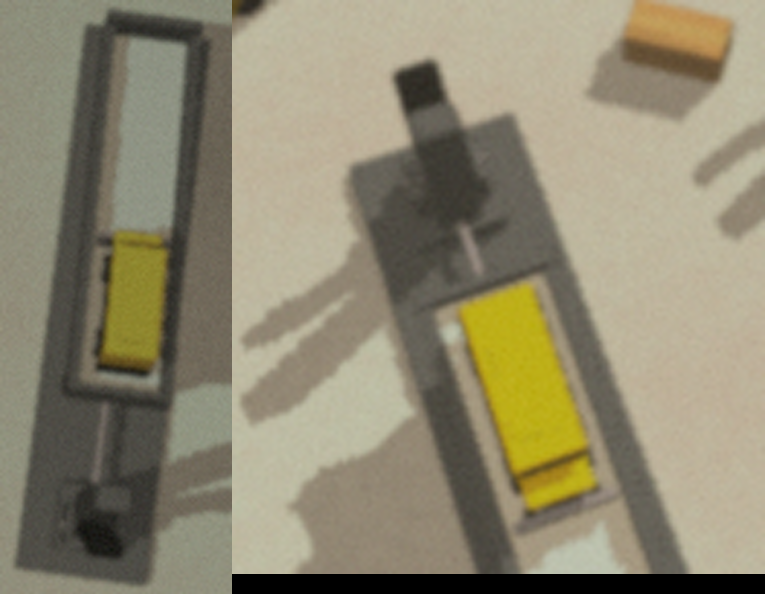

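Crop confirmed: a yellow bus with its bonnet towards the gate, and the grip and black trigger at the rear end. Now I'll fit the axis and the squeeze point.

```bash
python3 - <<'E'
from h import *
for n,box in(('top',(365,35,450,245)),('scene',(215,190,360,400))):
    d=pickle.load(open(n+'.pkl','rb'));W=cloud(d)
    X=W.reshape(-1,3)
    # yellow bus
    c=d['color'].astype(int);x0,y0,x1,y1=box
    M=np.zeros(c.shape[:2],bool);M[y0:y1,x0:x1]=1
    yl=M&(c[...,2]>c[...,0]+80)&(c[...,1]>c[...,0]+60)&(W[...,2]>.09)
    P=W[yl];r=cv2.minAreaRect(P[:,:2].astype(np.float32));print(n,'bus',r,np.median(P,0).round(3))
    base=M&(W[...,2]>.012)
    cc=cv2.connectedComponentsWithStats(base.astype(np.uint8));k=1+np.argmax(cc[2][1:,4]);B=W[cc[1]==k]
    r=cv2.minAreaRect(B[:,:2].astype(np.float32));print('body',r)
    g=M&(W[...,0]<.5)&(W[...,0]>.39)&(abs(W[...,1]+.15)<.04)
    for lo,hi,nm,xl,xh in((.120,.132,'grip',.443,.5),(.108,.125,'trig',.39,.436)):
        m=g&(W[...,2]>lo)&(W[...,2]<hi)&(W[...,0]>xl)&(W[...,0]<xh);Q=W[m]
        if len(Q)>4: print(nm,len(Q),Q.mean(0).round(4),cv2.minAreaRect(Q[:,:2].astype(np.float32)),Q[:,2].min(),Q[:,2].max())
    # grip model
d=pickle.load(open('top.pkl','rb'));W=cloud(d)
B=W[35:245,365:450].reshape(-1,3);B=B[(B[:,2]>.07)&(B[:,0]>.5)&(B[:,0]<.85)]
# lane edges: gate end wall etc
import numpy as np
W2=W[35:245,365:450]
# dark (plastic) mask for outline
c=d['color'][35:245,365:450].astype(int)
dk=(c.max(2)<95)&(c.max(2)-c.min(2)<25)
cc=cv2.connectedComponentsWithStats(dk.astype(np.uint8));k=1+np.argmax(cc[2][1:,4])
m=(cc[1]==k)&(W2[...,2]<.015)
P=W2[m];print('plate',len(P),cv2.minAreaRect(P[:,:2].astype(np.float32)))
print(d['tvec'],(-cv2.Rodrigues(np.array(d['rvec']))[0].T@np.array(d['tvec']).ravel()))
E
```

```text
top bus ((0.5991945266723633, -0.17779749631881714), (0.03527025878429413, 0.09031939506530762), 80.87834930419922) [ 0.593 -0.176  0.112]
body ((0.6269763112068176, -0.18200522661209106), (0.07563256472349167, 0.4182910621166229), 80.16277313232422)
grip 133 [ 0.46   -0.1552  0.1244] ((0.46024149656295776, -0.15544524788856506), (0.02520761452615261, 0.019668662920594215), 79.30500030517578) 0.12005073958506216 0.1294258708058414
trig 81 [ 0.4268 -0.1491  0.117 ] ((0.42705902457237244, -0.1494050770998001), (0.02343606762588024, 0.013187498785555363), 80.19903564453125) 0.10803590709141152 0.12209014905347017
scene bus ((0.60103839635849, -0.1765638291835785), (0.03796105831861496, 0.0943283811211586), 80.56472778320312) [ 0.6   -0.176  0.112]
body ((0.619554340839386, -0.17632248997688293), (0.08171152323484421, 0.40405502915382385), 79.6328125)
grip 114 [ 0.4617 -0.1533  0.1252] ((0.460589736700058, -0.15285809338092804), (0.02575317770242691, 0.02007594145834446), 80.71711730957031) 0.12085712930642199 0.12839031830383743
trig 80 [ 0.4291 -0.1475  0.1161] ((0.4277433156967163, -0.14754270017147064), (0.02317204512655735, 0.013868670910596848), 83.19786834716797) 0.10851293902186664 0.12238325917835138
plate 3204 ((0.6227964758872986, -0.1844426989555359), (0.10377369076013565, 0.43942880630493164), 80.6726303100586)
[0.01430842 0.47903572 0.87906474] [ 0.42045214 -0.02586339  0.90828732]
```

```bash
python3 - <<'E'
from h import *
A=np.array([.2286,-.6344]);Bp=np.array([.454,-.1532])
for n in('top','scene'):
    X=cloud(pickle.load(open(n+'.pkl','rb'))).reshape(-1,3);X=X[~np.isnan(X[:,2])]
    t=np.clip(((X[:,:2]-A)@(Bp-A))/((Bp-A)@(Bp-A)),0,1);D=np.linalg.norm(X[:,:2]-(A+t[:,None]*(Bp-A)),axis=1)
    for k in range(10):
        m=(D<.14)&(t>=k/10)&(t<=(k+1)/10)
        print(n,k,X[m,2].max().round(3) if m.any() else None, end=' | ')
    print()
T=pickle.load(open('top.pkl','rb'))
print(cloud(T)[205,600],cloud(T)[150,100])
# motion in tool frame after yaw: x axis,y axis
R0=cv2.Rodrigues(np.array([-3.09268139,-.540073835,.000448]))[0];print(R0.round(4))
th=np.deg2rad(-9.4);y=np.array([np.cos(th),np.sin(th),0]);z=np.array([0,0,-1.]);x=np.cross(y,z)
Rt=np.c_[x,y,z];print('yaw',cv2.Rodrigues(R0.T@Rt)[0].ravel())
d=np.r_[Bp,.0813]-np.array([.2286,-.6344,.2374]);print('tool shift',Rt.T@d)
E
```

```text
top 0 0.04 | top 1 0.182 | top 2 0.143 | top 3 0.144 | top 4 0.143 | top 5 0.049 | top 6 0.057 | top 7 0.058 | top 8 0.011 | top 9 0.129 | 
scene 0 0.142 | scene 1 0.183 | scene 2 0.144 | scene 3 0.144 | scene 4 0.143 | scene 5 0.049 | scene 6 0.058 | scene 7 0.058 | scene 8 0.011 | scene 9 0.128 | 
[ 0.45998197 -0.53230829  0.13909258] [ 6.29412748e-01  5.29044673e-01 -3.52242841e-04]
[[ 9.408e-01  3.389e-01 -6.000e-04]
 [ 3.389e-01 -9.408e-01  2.000e-03]
 [ 1.000e-04 -2.100e-03 -1.000e+00]]
yaw [-0.00187994 -0.00120195 -1.06096238]
tool shift [0.5115522  0.14378091 0.1561    ]
```

Clearance along the path is fine: the tallest thing is 0.18 m and the tool is at 0.237 m. I'll yaw first, then translate.

Emit:
move_arm --gripper '[1,1,1,1,1]' --pt "0 0 0" --pt "0 0 0" --pt "0 0 0" --pt "0 0 0" --pt "0 0 0" --yaw '[-0.118,-0.118,-0.118,-0.118,-0.118]' --grip_force 22

```text
clock: 0.52
ee_pos: [0.2287, -0.6346, 0.2379]
tool_rot: [-2.799, -1.424, -0.0]
contact_force: [0.2, 0.4, 0.2]
gripper_width: 0.0883
```

Emit:
move_arm --gripper '[1,1,1,1,1]' --pt "0 0 0" --pt "0 0 0" --pt "0 0 0" --pt "0 0 0" --pt "0 0 0" --yaw '[-0.118,-0.118,-0.118,-0.118,0]'

```text
clock: 0.93
ee_pos: [0.2286, -0.6347, 0.2379]
tool_rot: [-2.391, -2.036, -0.001]
contact_force: [-0.3, -0.4, -0.7]
gripper_width: 0.0878
```

Emit:
move_arm --gripper '[1,1,1,1,1]' --pt "0.034 0.0095 0" --pt "0.034 0.0095 0" --pt "0.034 0.0095 0" --pt "0.034 0.0095 0" --pt "0.034 0.0095 0" --yaw '[0,0,0,0,0]'

```text
clock: 1.35
ee_pos: [0.3034, -0.4733, 0.2382]
tool_rot: [-2.399, -2.027, -0.0]
contact_force: [0.2, -0.4, 0.6]
gripper_width: 0.0882
```

Emit:
move_arm --gripper '[1,1,1,1,1]' --pt "0.034 0.0095 0" --pt "0.034 0.0095 0" --pt "0.034 0.0095 0" --pt "0.034 0.0095 0" --pt "0.034 0.0095 0" --yaw '[0,0,0,0,0]'

```text
clock: 1.77
ee_pos: [0.3779, -0.3132, 0.2386]
tool_rot: [-2.399, -2.028, -0.0]
contact_force: [0.0, -0.9, 0.8]
gripper_width: 0.0878
```

Emit:
move_arm --gripper '[1,1,1,1,1]' --pt "0.034 0.0095 0" --pt "0.034 0.0095 0" --pt "0.034 0.0095 0" --pt "0.034 0.0095 0" --pt "0.034 0.0095 0" --yaw '[0,0,0,0,0]'

```text
clock: 2.18
ee_pos: [0.4524, -0.1532, 0.2387]
tool_rot: [2.399, 2.028, 0.0]
contact_force: [-0.0, -1.0, -0.5]
gripper_width: 0.0881
```

```bash
python3 - <<'E'
from h import *
from workcell import monitor, vision
s=monitor.read_state();d=vision.get_image("wrist");cv2.imwrite('pics/w1.png',d['color'])
R=cv2.Rodrigues(np.array(s['tool_rot']))[0];t=np.array(s['ee_pos']);M=np.array(d['mount'])
Tc=np.eye(4);Tc[:3,:3]=R;Tc[:3,3]=t;Tc=Tc@M
Ti=np.linalg.inv(Tc);d['rvec']=cv2.Rodrigues(Ti[:3,:3])[0];d['tvec']=Ti[:3,3]
print(t,np.rad2deg(np.arctan2(R[1,1],R[0,1])))
W=cloud(d)
m=(W[...,2]>.119)&(W[...,2]<.132)&(abs(W[...,1]+.153)<.04)&(W[...,0]<.5)&(W[...,0]>.44)
cc=W[m];print(len(cc),cc.mean(0),cv2.minAreaRect(cc[:,:2].astype(np.float32)))
m=(W[...,2]>.106)&(W[...,2]<.119)&(abs(W[...,1]+.153)<.04)&(W[...,0]<.44)&(W[...,0]>.39)
cc=W[m];print(len(cc),cc.mean(0),cv2.minAreaRect(cc[:,:2].astype(np.float32)))
E
```

```text
[ 0.45238848 -0.15319331  0.23868241] -9.566340590190832
587 [ 0.45959676 -0.15362191  0.12334471] ((0.45955345034599304, -0.15439951419830322), (0.02557436004281044, 0.019400443881750107), 80.30634307861328)
357 [ 0.42731041 -0.14788159  0.11521089] ((0.4266081154346466, -0.1492845118045807), (0.024152591824531555, 0.013024676591157913), 78.85891723632812)
```

View pics/w1.png

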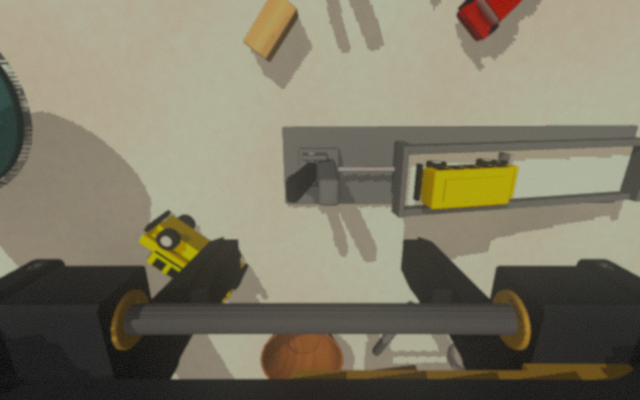

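The wrist view shows grip and trigger at (315,180) and the bus waiting at (468,186). The squeeze point measures (0.453, -0.153), which is where the TCP is. Descending.

Emit:
move_arm --gripper '[1,1,1,1,1]' --pt "0 0 0.035" --pt "0 0 0.035" --pt "0 0 0.035" --pt "0 0 0.03" --pt "0 0 0.022" --yaw '[0,0,0,0,0]'

```text
clock: 2.65
ee_pos: [0.4502, -0.1542, 0.0787]
tool_rot: [-2.396, -2.027, 0.003]
contact_force: [-0.2, 0.6, 0.4]
gripper_width: 0.0881
```

Emit:
move_arm --gripper '[0.6,0.6,0.5,0.3,0.3]' --pt "0 0 0" --pt "0 0 0" --pt "0 0 0" --pt "0 0 0" --pt "0 0 0" --yaw '[0,0,0,0,0]' --grip_force 22

```text
clock: 3.07
ee_pos: [0.4524, -0.1554, 0.0836]
tool_rot: [2.395, 2.032, -0.0]
contact_force: [-5.0, -0.4, 5.0]
gripper_width: 0.0568
```

Emit:
move_arm --gripper '[0,0,0,0,0]' --pt "0 0 0" --pt "0 0 0" --pt "0 0 0" --pt "0 0 0" --pt "0 0 0" --yaw '[0,0,0,0,0]' --grip_force 22

```text
clock: 3.48
ee_pos: [0.4529, -0.1553, 0.0833]
tool_rot: [2.394, 2.032, 0.001]
contact_force: [-3.0, 0.6, 5.7]
gripper_width: 0.0335
```

Emit:
move_arm --gripper '[0,0,0,0,0]' --pt "0 0 0" --pt "0 0 0" --pt "0 0 0" --pt "0 0 0" --pt "0 0 0" --yaw '[0,0,0,0,0]'

```text
clock: 3.9
ee_pos: [0.4528, -0.1553, 0.0832]
tool_rot: [2.394, 2.032, 0.001]
contact_force: [-2.8, 0.4, 7.4]
gripper_width: 0.0336
```

Emit:
move_arm --gripper '[0,0,0,0,0]' --pt "0 0 0" --pt "0 0 0" --pt "0 0 0" --pt "0 0 0" --pt "0 0 0" --yaw '[0,0,0,0,0]'

```text
clock: 4.32
ee_pos: [0.4528, -0.1553, 0.0832]
tool_rot: [2.394, 2.032, 0.001]
contact_force: [-2.2, 0.5, 7.2]
gripper_width: 0.0335
```

Width 33.5 mm against the expected 34 mm means it's fully squeezed. I'll check the bus.

```bash
cat > look.py <<'E'
from h import *
from workcell import monitor, vision
import sys
g=sys.argv[1];out=[]
for n,b in(('scene',(200,180,520,400)),('top',(200,30,460,250))):
    d=vision.get_image(n);x0,y0,x1,y1=b
    out.append(cv2.resize(d['color'][y0:y1,x0:x1],(390,300)))
    W=cloud(d);c=d['color'].astype(int)
    yl=(c[...,2]>c[...,0]+80)&(c[...,1]>c[...,0]+60)&(W[...,2]>.05)&(W[...,0]>.5)&(abs(W[...,1]+.19)<.07)
    P=W[yl]
    if len(P): q=np.median(P,0);print(n,len(P),q.round(3),'from squeeze',np.hypot(*(q[:2]-[.453,-.153])).round(3))
cv2.imwrite(f'pics/{g}.png',np.hstack(out));print(monitor.read_state()['clock'])
E
python3 look.py l1
```

```text
scene 1019 [ 0.771 -0.204  0.078] from squeeze 0.323
top 616 [ 0.769 -0.206  0.078] from squeeze 0.321
4.4167
```

View pics/l1.png

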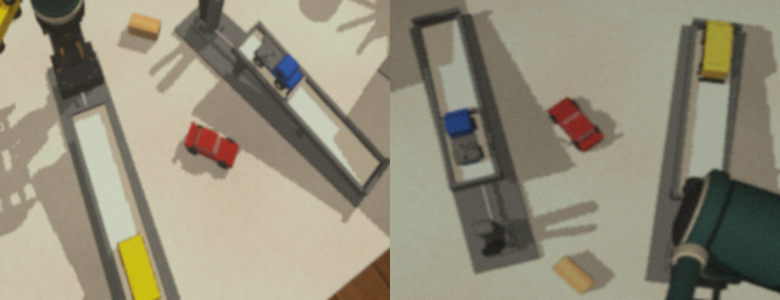

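The bus is at the end stop, 0.32 m from the squeeze point, and the tow truck is still waiting. I'll hold for a few more rows, then release and retreat straight up.

Emit:
move_arm --gripper '[0,0,0,0,0]' --pt "0 0 0" --pt "0 0 0" --pt "0 0 0" --pt "0 0 0" --pt "0 0 0" --yaw '[0,0,0,0,0]'

```text
clock: 4.83
ee_pos: [0.4528, -0.1553, 0.0832]
tool_rot: [2.394, 2.032, 0.001]
contact_force: [-3.2, 0.1, 7.5]
gripper_width: 0.0334
```

Emit:
move_arm --gripper '[1,1,1,1,1]' --pt "0 0 0" --pt "0 0 0" --pt "0 0 0" --pt "0 0 0" --pt "0 0 0" --yaw '[0,0,0,0,0]'

```text
clock: 5.25
ee_pos: [0.452, -0.1548, 0.0816]
tool_rot: [-2.395, -2.033, -0.0]
contact_force: [0.3, 0.9, -2.0]
gripper_width: 0.065
```

Emit:
move_arm --gripper '[1,1,1,1,1]' --pt "0 0 0" --pt "0 0 0" --pt "0 0 -0.02" --pt "0 0 -0.03" --pt "0 0 -0.035" --yaw '[0,0,0,0,0]'

```text
clock: 5.67
ee_pos: [0.4513, -0.1544, 0.1662]
tool_rot: [-2.393, -2.031, 0.002]
contact_force: [0.5, -0.7, 0.4]
gripper_width: 0.0878
```

Emit:
move_arm --gripper '[1,1,1,1,1]' --pt "0 0 -0.035" --pt "0 0 -0.035" --pt "0 0 -0.02" --pt "0 0 0" --pt "0 0 0" --yaw '[0,0,0,0,0]'

```text
clock: 6.08
ee_pos: [0.4538, -0.1554, 0.2589]
tool_rot: [2.391, 2.03, 0.004]
contact_force: [0.3, 0.8, -1.2]
gripper_width: 0.0881
```

```bash
python3 look.py l2; python3 - <<'E'
from workcell import vision
import cv2
cv2.imwrite('pics/w2.png',vision.get_image('wrist')['color'])
E
```

```text
scene 1013 [ 0.771 -0.204  0.078] from squeeze 0.322
top 626 [ 0.769 -0.206  0.078] from squeeze 0.321
6.1833
```

View pics/l2.png

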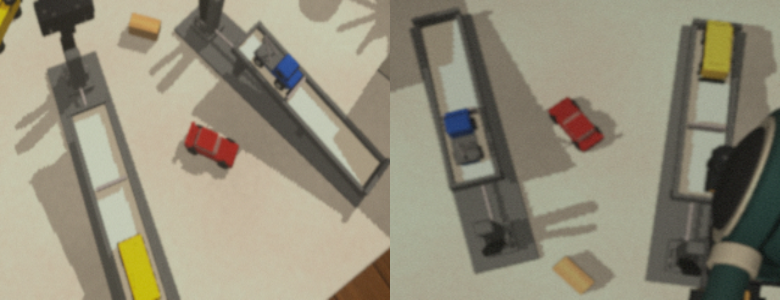

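View pics/w2.png

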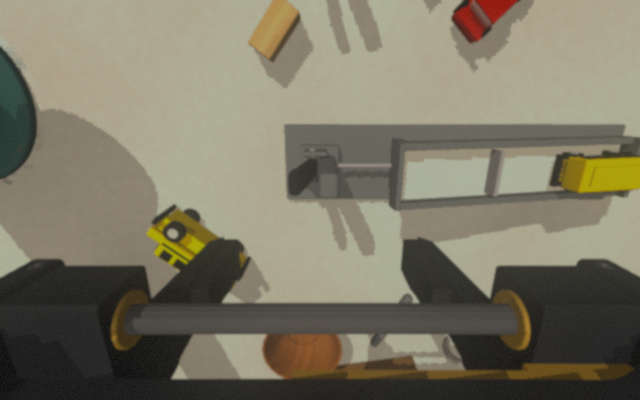

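The wrist view shows the trigger sprung back at (303,178), the gate up again at (493,172) and the bus at the end stop around (600,172). The scene view shows the tow truck unmoved. The gripper is clear, so I'll hand in.

```bash
python3 -c "
from workcell import env
print(env.hand_in())"
```

```text
the job is handed in; nothing more can be done
None
```

The bus has been launched and is resting at the end stop. I handed the job in at about 6.2 s on the robot's clock, against the 29 s limit.

- **Squeeze:** I pinched the trigger of the bus's launcher with 22 N. The jaws closed to 33.5 mm, against the 34 mm given for a full squeeze. I held it for over a second, until the cameras showed the bus at the end stop, then let go and lifted straight up.
- **Last checks:** The top of the bus was about 0.32 m from the squeeze point, with 0.325 m expected. The trigger had sprung back and the gate was up again. The tow truck was still waiting and the gripper was clear of everything.
- **Forces:** The wrist readings at the end of each move stayed under about 10 N.
- **Disagreements:** During the squeeze the arm sat about 2 mm off the planned point, both in y and in height. Before that, the trigger top measured 115–117 mm high rather than the 112 mm given. Neither affected the squeeze.

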